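# Sniff a newly fitted gasket seam for leaks

### The job

Take the yellow-handled leak probe out of its holder and guide its tip slowly, at about 4 cm a second, along the whole blue gasket seam of the sample carrier, from the green dot round the corner to the red dot, with the tip about 8 mm above the seam and without pressing on the carrier or shifting it. Then put the probe back in the same hole of its holder, fully home, and let go. Leave the carrier with the orange seam where it is and do not touch it with the probe.

Things in the scene. Friction and masses are not known exactly. Their poses are not given: they have to be found in the camera images.
- probe: Pen-like loose probe, 170 mm long, 0.14 kg, upright in the holder. Origin: its tip (lowest point), z up along it. Steel stem 14 mm thick, slimmer at the tip; black collar 50 mm wide at 90 to 96 mm above the tip rests on the holder's top; round yellow handle 26 mm thick from 96 to 170 mm above the tip: grip it at about 135 mm. Its yaw does not matter.
- holder: Fixed grey block 150 (x) x 66 (y) x 100 mm tall. Origin: centre of underside. Two square 30 mm upright through holes in its frame: x = -38 mm, y = 0 (the probe's) and x = +38 mm, y = 0 (a red-handled stirrer of like shape, top 160 mm above the bench). A probe fully home has its tip 10 mm above the holder's origin.
- carrier_blue: Loose 0.9 kg carrier, white box 200 (x) x 140 (y) x 62 mm tall, steel lid, low black handle (18 mm) mid-lid. Origin: centre of underside. On the lid, 63 mm up, an 8 mm wide blue seam forms an L in its x, y: from the green dot (-60, -40) mm to the corner (60, -40), then to the red dot (60, 40). The gasket's other two sides are grey.
- carrier_orange: Loose 0.9 kg carrier, white box 200 (x) x 140 (y) x 62 mm tall, steel lid, low black handle (18 mm) mid-lid. Origin: centre of underside. On the lid, 63 mm up, an 8 mm wide orange seam forms an L in its x, y: from the green dot (-60, -40) mm to the corner (60, -40), then to the red dot (60, 40). The gasket's other two sides are grey. The wrong one.
Mind the look-alikes: they are no part of the job. Leave any pink or turquoise look-alike of the probe alone.

How it is judged:
By the outcome, as a careful person would: the job done as asked, in the order asked, and still so for the second after the job is handed in, with the robot touching nothing.
It also fails if it takes over 66 s, if anything falls off the work surface, if the arm or the gripper's body presses on something with over 40 N, if the wrist force passes 120 N, or if a joint passes its speed limit or range.

### The arm

A 7-joint arm with a two-finger parallel gripper is mounted at the origin on the work surface. World frame = base frame: x ahead of the robot, y to its left, z up, the work surface at z = 0. Lengths are in mm, angles in rad, forces in N, time in s.
With the tool pointing down it reaches from about 425 to 875 mm from the base axis. Payload 8.4 kg.
Tool frame: the origin (TCP) lies midway between the tips of the shut fingers; the grasp point (between the pads) lies 19 mm behind it (robot.grip_point_offset is the z of the grasp point in the tool frame, in mm); z points along the fingers, y is the line along which they close (so a half turn about z gives the same grasp; the last joint's range is limited). The gripper opens to 87 mm and grips with 3 to 60 N. Pads are 19 mm wide; open, the fingers measure 117 mm over their backs; the gripper's body (75 mm by 190 mm) begins 51 mm behind the grasp point.
Start: joints at [1.031, 0.333, 0.04, 1.465, -0.013, 1.343, -0.059], TCP at [277.306, -587.848, 222.546] pointing down, gripper open.
Joint ranges: [-2.58, 2.58], [-0.38, 2.09], [-1.3, 1.39], [0.25, 2.4], [-1.5, 4.64], [0.08, 2.09], [-2.65, 2.65]. Speed limits (rad/s): [2.22, 2.22, 2.79, 2.79, 3.14, 3.14, 3.14].

### API

Orientations are given as a unit quaternion [x, y, z, w].
In Python, from plant import robot gives the robot as it stands.
- The arm moves only by the tool drive_tool, never from a script. Its argument "rows" is a list of rows, each a list of 7 numbers: the finger opening in mm, from 0 to 87, then the shift along the world's x, y, z in mm, then the turn, a rotation vector about the world's x, y, z in rad. A call has exactly 8 rows; each row is the pose to reach, as a shift and turn from the pose commanded when the call began; what a row does not reach only later rows make up. A row lasts 1/8 s, in which the tool goes at most 62.5 mm and 10.7 degrees, less where a joint would pass 70% of its speed; a pose out of reach is approached as far as the arm can. A call with a gripper value outside its range is refused whole. The fingers move at their own pace and stop on an object; the grip force is fixed at half the most. Time passes only in rows, so rows that repeat a pose let the fingers close, or fill a call up. It gives the time, the measured TCP pose, the force, the opening and the grip force at its end, in the units of the state.
- robot.read_state(): the state, without advancing time (a new reading comes with each control period).
- robot.grab_frame(name): name is "scene" or "top" or "wrist"; returns the picture (480x640x3 uint8, blue, green, red); there is no depth.
- robot.camera_params(name): a dict with "camera_matrix" (3x3 intrinsics, pixels), "eye" and "attitude" of the camera in the world; the wrist camera has in their place "hand_eye" (4x4, takes a point from camera to tool coordinates, whose origin is the TCP and whose axes are the flange's). Camera axes: x right, y down, z forward; pixel columns grow to the right and rows downward; lengths in mm; the calibration is good to about 2 mm. A picture is of the moment at which its call begins: read the wrist's pose just before it. camera_params takes no time and is no camera call.
- robot.sign_off(): hands the job in; it is judged then, once.
The state is a dict: "clock": time; "joints": joint angles; "qvel": joint speeds; "joint_efforts": joint torques, N m; "position": TCP position; "tool_rot": TCP orientation; "ft_force": force on the tool from outside, world axes, zero at the start; "torque": the same for the moment, N m; "grip_width": opening from 0.0 (shut) to 1.0 (fully open); "grip_force": force on a finger pad.
Only numpy, scipy, OpenCV 4.12 (cv2) and the standard library are available. Lean on these libraries where they do the work, as an engineer would, in place of code of your own. Each camera call takes 0.05 s, during which the arm holds its last target. There are 200 camera calls.

## Working session

There is one attempt and no reset: what is moved stays moved. The work goes in short steps, Python scripts to look and compute and a tool call to move; the robot and the scene stay as the last step left them, time stands still between calls to the robot, and variables do not carry over. Pictures are saved under pics/ and viewed, at most 10 in all, crops included, and the job is handed in when it is done.

Besides the shell and the picture viewer there is one more tool, called after "Emit:" as name(argument=value, ...), one argument or row to a line, values as JSON. drive_tool: Moves the arm, as the interface text tells. Its arguments: {"type":"object","properties":{"rows":{"type":"array"}},"required":["rows"]}

```bash
mkdir -p pics
python3 - <<'E'
from plant import robot
import cv2
for n in("scene","top"):
    cv2.imwrite(f"pics/{n}0.png",robot.grab_frame(n)); print(n,robot.camera_params(n))
s=robot.read_state();print(s["position"],s["tool_rot"],s["clock"],robot.grip_point_offset)
print(robot.camera_params("wrist"))
E
```

```text
scene {'camera_matrix': array([[503.39315984,   0.        , 310.34654215],
       [  0.        , 503.39315984, 244.12107153],
       [  0.        ,   0.        ,   1.        ]]), 'eye': array([1041.87898922, -517.28468098,  645.53463518]), 'attitude': array([ 0.81323504,  0.3943485 , -0.17559853, -0.39026042])}
top {'camera_matrix': array([[499.63158301,   0.        , 315.83047899],
       [  0.        , 499.63158301, 237.2644577 ],
       [  0.        ,   0.        ,   1.        ]]), 'eye': array([379.41331464, -52.52333962, 864.63175121]), 'attitude': array([-0.69888646,  0.7128379 , -0.02915656,  0.0506926 ])}
[ 277.13592118 -587.49311102  221.73767307] [ 9.75806955e-01  2.18632687e-01 -2.11025834e-04 -6.99838515e-04] 0.1 -18.700000000000003
{'camera_matrix': array([[384.70146587,   0.        , 320.29338025],
       [  0.        , 384.70146587, 236.63310666],
       [  0.        ,   0.        ,   1.        ]]), 'hand_eye': array([[-1.84135900e-04, -9.59927294e-01, -2.80249098e-01,
         7.74251598e+01],
       [ 9.99999937e-01, -2.61569601e-04,  2.38901430e-04,
        -1.34438677e+00],
       [-3.02632648e-04, -2.80249036e-01,  9.59927282e-01,
        -1.62810828e+02],
       [ 0.00000000e+00,  0.00000000e+00,  0.00000000e+00,
         1.00000000e+00]])}
```

View pics/scene0.png

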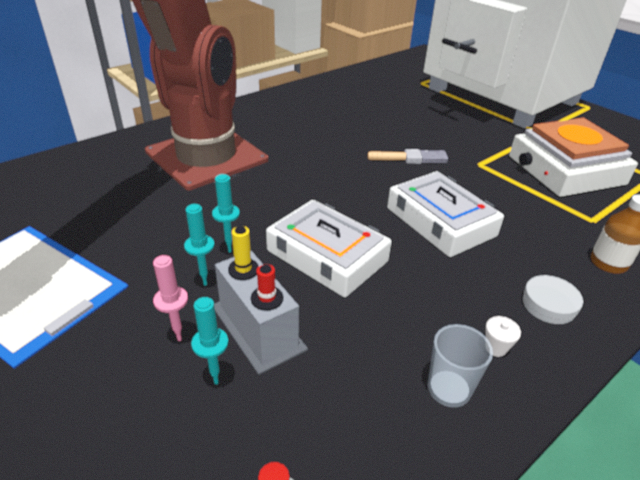

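View pics/top0.png

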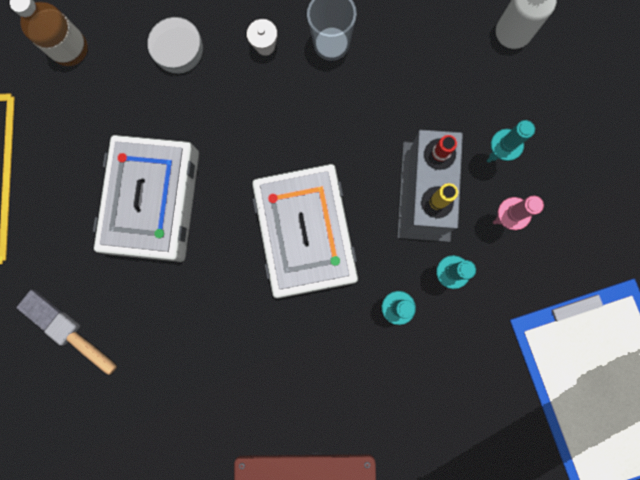

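The scene view shows the yellow probe at (242,250) next to the red stirrer at (266,285) in the grey holder. The blue-seam carrier is at (445,210) and the orange-seam one at (328,243).

In the top view, these could be taken for the probe:
- red stirrer (445,145)
- teal (525,130), (463,270) and (403,308)
- pink (533,205)

The yellow one at (450,191) is the match. For the carrier I choose blue at (145,195), not orange at (303,230).

```bash
cat > h.py <<'E'
import numpy as np,cv2
from scipy.spatial.transform import Rotation as R
from plant import robot
def cam(n,s=None):
    p=robot.camera_params(n);K=p["camera_matrix"]
    if n!="wrist": return K,np.array(p["eye"]),R.from_quat(p["attitude"]).as_matrix()
    T=np.array(p["hand_eye"]);Q=R.from_quat(s["tool_rot"]).as_matrix()
    return K,Q@T[:3,3]+s["position"],Q@T[:3,:3]
def ray(c,px):
    K,e,M=c;d=M@np.linalg.solve(K,[px[0],px[1],1.]);return e,d
def plane(c,px,z):
    e,d=ray(c,px);return e+d*(z-e[2])/d[2]
def proj(c,P):
    K,e,M=c;q=K@(M.T@(np.asarray(P,float)-e));return q[:2]/q[2]
def tri(a,pa,b,pb):
    A=[];y=[]
    for c,p in((a,pa),(b,pb)):
        e,d=ray(c,p);d=d/np.linalg.norm(d);N=np.eye(3)-np.outer(d,d);A.append(N);y.append(N@e)
    return np.linalg.lstsq(np.vstack(A),np.hstack(y),rcond=None)[0]
HSV=dict(yellow=(22,33),blue=(105,122),green=(50,75),teal=(82,96),pink=(160,175),orange=(8,20))
def mask(im,c,s=110,v=60):
    h=cv2.cvtColor(im,cv2.COLOR_BGR2HSV)
    if c=="red": return cv2.inRange(h,(0,150,v),(4,255,255))|cv2.inRange(h,(176,150,v),(180,255,255))
    a,b=HSV[c];return cv2.inRange(h,(a,s,v),(b,255,255))
def blobs(m,amin=15):
    n,l,st,ce=cv2.connectedComponentsWithStats(m)
    return [(ce[i].round(1).tolist(),st[i].tolist()) for i in range(1,n) if st[i][4]>=amin]
E
python3 - <<'E'
from h import *
for n in("top","scene"):
    im=cv2.imread(f"pics/{n}0.png")
    for c in("yellow","blue","green","red","teal","pink","orange"):
        print(n,c,blobs(mask(im,c)))
im=cv2.imread("pics/top0.png");s=cv2.imread("pics/scene0.png")
a=cv2.resize(im[110:330,360:560],None,fx=2.4,fy=2.4,interpolation=2)[:528]
b=cv2.resize(s[170:390,150:260+50],None,fx=2.0,fy=2.4,interpolation=2)
cv2.imwrite("pics/c1.png",np.hstack([a,b])[:, :800])
E
```

```text
top yellow [([6.0, 173.5], [0, 93, 15, 171, 1381]), ([442.4, 197.1], [430, 183, 28, 27, 384])]
top blue [([158.0, 181.4], [127, 156, 45, 73, 480]), ([561.9, 353.8], [510, 278, 130, 202, 3140]), ([635.4, 478.1], [629, 476, 11, 4, 26])]
top green [([158.9, 233.3], [155, 230, 9, 8, 57]), ([334.7, 260.6], [331, 257, 8, 8, 55])]
top red [([444.2, 147.3], [436, 135, 21, 22, 213]), ([121.5, 157.4], [118, 154, 8, 8, 53]), ([272.5, 198.0], [269, 194, 8, 9, 56])]
top teal [([510.8, 141.0], [488, 120, 48, 42, 1216]), ([454.7, 271.3], [436, 255, 40, 34, 1023]), ([398.2, 307.5], [381, 291, 35, 34, 940])]
top pink []
top orange [([44.4, 25.0], [20, 2, 47, 45, 1436]), ([316.0, 210.3], [277, 187, 59, 70, 499])]
scene yellow [([424.9, 83.1], [421, 80, 9, 8, 48]), ([476.2, 105.9], [440, 91, 73, 31, 285]), ([576.7, 111.7], [560, 103, 31, 18, 182]), ([556.2, 191.0], [477, 147, 163, 76, 1201]), ([637.0, 170.8], [635, 169, 5, 5, 21]), ([241.4, 249.5], [232, 226, 20, 47, 719])]
scene blue [([28.2, 86.0], [0, 0, 77, 163, 8685]), ([421.9, 22.3], [411, 0, 24, 48, 773]), ([143.3, 45.8], [133, 12, 22, 70, 639])
[... 203 characters left out ...]
88, 225, 6, 4, 21])]
scene red [([366.1, 233.9], [363, 233, 7, 3, 18]), ([265.8, 279.6], [256, 265, 19, 28, 375]), ([266.5, 299.5], [258, 297, 17, 6, 48]), ([273.6, 471.6], [258, 462, 32, 18, 476])]
scene teal [([224.8, 207.3], [211, 174, 29, 79, 1087]), ([197.9, 238.5], [184, 203, 31, 83, 1298]), ([208.2, 335.5], [191, 296, 38, 89, 1828])]
scene pink []
scene orange [([209.7, 18.2], [207, 10, 7, 15, 23]), ([224.6, 28.2], [216, 24, 17, 12, 25]), ([234.0, 42.9], [232, 37, 5, 13, 20]), ([235.2, 57.6], [235, 51, 2, 14, 17]), ([579.4, 137.4], [532, 118, 97, 41, 2319]), ([624.4, 226.3], [605, 207, 35, 38, 986]), ([330.5, 242.8], [293, 228, 73, 28, 230]), ([607.0, 266.0], [591, 252, 39, 22, 258])]
```

View pics/c1.png

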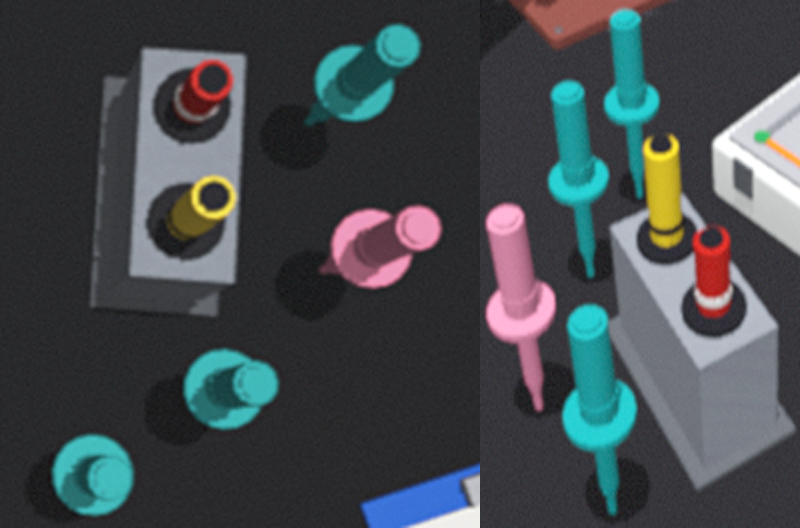

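The crop confirms the choice: the yellow handle (cap at about (448.8,192.1) top, (240.5,230.4) scene) sits in the holder beside the red one. The teal and pink look-alikes stand free outside the holder.

Run:
```python
from h import *
t,s=cam("top"),cam("scene")
np.set_printoptions(precision=1,suppress=True)
f=lambda x,y:(360+x/2.4,110+y/2.4)
g=lambda x,y:(150+(x-480)/2,170+y/2.4)
print("cap tri",tri(t,f(213,197),s,g(661,145)),"plane180",plane(t,f(213,197),180),plane(s,g(661,145),180))
C=np.array([plane(t,f(*p),100) for p in((143,48),(246,55),(236,282),(131,275))]);print("holder",C,C.mean(0),np.linalg.norm(np.diff(C,axis=0),axis=1))
print("red cap",plane(t,f(212,80),160))
for nm,p in(("teal far",(399,45)),("pink",(418,228)),("teal",(256,384)),("teal2",(109,478))):print(nm,plane(t,f(*p),180))
print("tri pink",tri(t,f(418,228),s,g(507,216)),"teal far",tri(t,f(399,45),s,g(588,317)),"teal",tri(t,f(256,384),s,g(568,90)))
im=cv2.imread("pics/top0.png")
for nm,gp,rp in(("blue",(158.9,233.3),(121.5,157.4)),("orange",(334.7,260.6),(272.5,198))):
    G=plane(t,gp,63)[:2];D=plane(t,rp,63)[:2]
    v=D-G;yaw=np.arctan2(v[1],v[0])-np.arctan2(80,120);o=(G+D)/2
    M=np.array([[np.cos(yaw),-np.sin(yaw)],[np.sin(yaw),np.cos(yaw)]])
    print(nm,G,D,np.linalg.norm(v),"want 144.2 yaw",yaw,"centre",o,"corner",o+M@[60,-40],proj(t,[*(o+M@[60,-40]),63]))
```

```text
cap tri [ 516.6 -216.5  180.1] plane180 [ 516.2 -217.2  180. ] [ 517.1 -215.8  180. ]
holder [[ 632.2 -195.8  100. ]
 [ 625.6 -262.3  100. ]
 [ 476.8 -248.4  100. ]
 [ 482.8 -182.   100. ]] [ 554.3 -222.1  100. ] [ 66.8 149.5  66.6]
red cap [ 591.5 -224.8  160. ]
teal far [ 603.4 -328.8  180. ]
pink [ 495.4 -332.5  180. ]
teal [ 408.2 -236.2  180. ]
teal2 [ 357.  -151.6  180. ]
tri pink [ 497.6 -334.8  170.9] teal far [ 606.5 -331.   172.1] teal [ 409.3 -237.6  170.8]
blue [482.7 227.4] [611.5 292.6] 144.40500549050836 want 144.2 yaw -0.11941606496832685 centre [547.1 260. ] corner [601.9 213.1] [168.7 161.8]
orange [432.3 -58.5] [536.7  40.8] 144.11730838974145 want 144.2 yaw 0.17213799319476775 centre [484.5  -8.9] corner [550.5 -38. ] [320.5 188.6]
```

Measurements agree: cap triangulated at z 180, holder 150 x 66, dot spacing 144.4/144.1 against 144.2. So probe is at (516.5,-217), holder yaw -0.093, blue carrier at (547,260) with yaw -0.12. Moving now: half way towards above the probe.

Emit:
drive_tool(
  rows=[
    [70,10,16,5,0,0,-0.03],
    [70,25,39,12,0,0,-0.06],
    [70,45,69,20,0,0,-0.1],
    [70,65,100,28,0,0,-0.15],
    [70,85,131,35,0,0,-0.19],
    [70,105,162,40,0,0,-0.23],
    [70,125,193,40,0,0,-0.28],
    [70,145,224,40,0,0,-0.32],
  ],
)

```text
clock: 1.1
position: [422.7, -362.7, 262.3]
tool_rot: [0.998, 0.06, -0.0, -0.0]
ft_force: [-0.6, -1.0, -0.8]
grip_width: 0.801
grip_force: 0.0
```

Emit:
drive_tool(
  rows=[
    [70,20,31,0,0,0,-0.04],
    [70,38,58,0,0,0,-0.08],
    [70,54,84,0,0,0,-0.12],
    [70,68,106,0,0,0,-0.15],
    [70,80,124,0,0,0,-0.18],
    [70,88,137,0,0,0,-0.2],
    [70,94,147,0,0,0,-0.214],
    [70,94,147,0,0,0,-0.214],
  ],
)

```text
clock: 2.1
position: [516.5, -216.1, 262.3]
tool_rot: [0.999, -0.046, -0.0, -0.0]
ft_force: [0.4, 0.3, -0.1]
grip_width: 0.805
grip_force: 0.0
```

Run:
```python
from h import *
np.set_printoptions(precision=3,suppress=True)
s=robot.read_state();im=robot.grab_frame("wrist");cv2.imwrite("pics/w1.png",im)
print(s["clock"],s["position"],s["tool_rot"],R.from_quat(s["tool_rot"]).as_matrix()[:,1],s["joints"],s["grip_width"])
c=cam("wrist",s);print(blobs(mask(im,"yellow"),40),proj(c,[516.5,-217,180]))
```

```text
2.1 [ 516.548 -216.097  262.333] [ 0.999 -0.046 -0.    -0.   ] [-0.092 -0.996 -0.   ] [ 0.508  0.144 -0.214  1.619  0.031  1.383 -1.371] 0.8052829811597768
[([127.2, 223.0], [60, 186, 114, 110, 925]), ([320.5, 229.9], [302, 203, 38, 59, 1323]), ([143.8, 341.9], [131, 308, 32, 68, 849]), ([496.8, 341.7], [478, 308, 32, 68, 834]), ([458.1, 402.3], [244, 389, 396, 24, 6861])] [323.736 243.939]
```

View pics/w1.png

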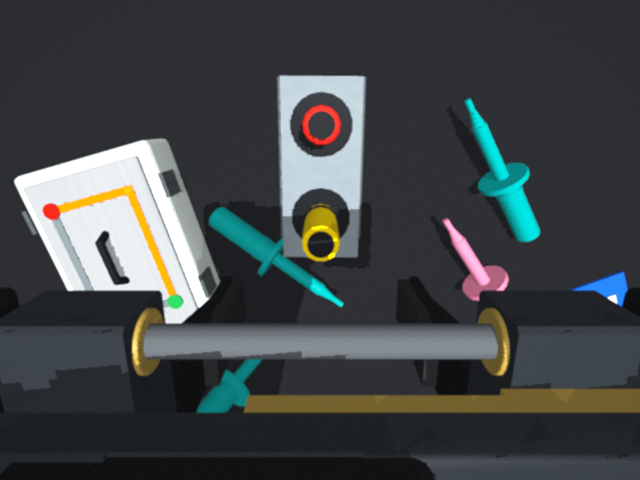

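The wrist view shows the yellow cap at (320,245) between the fingers and the red one at (321,125). The teal and pink look-alikes now appear to be lying down, at (270,255), (505,180) and (475,265). I'll check that from the top camera.

Run:
```python
from h import *
im=robot.grab_frame("top");cv2.imwrite("pics/top1.png",im)
for c in("green","red","teal"):print(c,blobs(mask(im,c)))
# wrist cap: offset between observed & predicted
import numpy as np
w=cv2.imread("pics/w1.png");m=mask(w,"yellow",90,40);m[:,:295]=0;m[:,345:]=0;m[270:]=0
x,y,W,H=cv2.boundingRect(m);print(x,y,W,H)
s=robot.read_state();c=cam("wrist",s);print("cap",plane(c,(x+W/2,y+H-W/2),180),robot.read_state()["clock"])
```

```text
green [([158.9, 233.3], [155, 230, 9, 8, 57]), ([334.7, 260.5], [331, 257, 8, 8, 54])]
red [([121.7, 157.4], [118, 154, 8, 8, 51]), ([272.5, 198.1], [269, 195, 8, 8, 50])]
teal [([384.3, 242.8], [348, 212, 85, 71, 1346]), ([346.4, 330.5], [311, 305, 82, 50, 1486])]
301 203 39 59
cap [ 517.05440848 -216.35793646  180.        ] 2.2
```

View pics/top1.png

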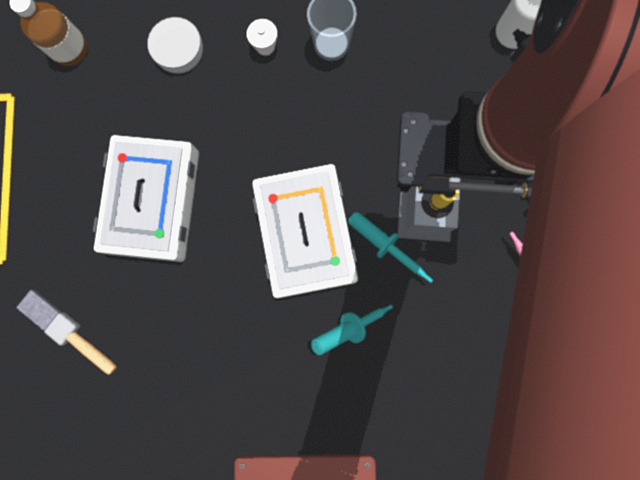

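The top view shows the loose look-alikes have toppled by themselves: teal at (390,245) and (350,330). Both carriers are unmoved, with dots at the same pixels. The wrist estimate of the cap, (517.1,-216.4), matches, so I'm descending to grip at 135 mm above the tip.

Emit:
drive_tool(
  rows=[
    [70,0,0,-12,0,0,0],
    [70,0.5,0,-32,0,0,0],
    [70,0.5,0,-54,0,0,0],
    [70,0.5,0,-76,0,0,0],
    [70,0.5,0,-98,0,0,0],
    [70,0.5,0,-116,0,0,0],
    [70,0.5,0,-130,0,0,0],
    [70,0.5,0,-136,0,0,0],
  ],
)

```text
clock: 3.2
position: [516.5, -216.9, 125.6]
tool_rot: [0.999, -0.047, -0.0, -0.0]
ft_force: [0.8, -0.6, 0.7]
grip_width: 0.8
grip_force: 0.0
```

Emit:
drive_tool(
  rows=[
    [70,0,0,0,0,0,0],
    [10,0,0,0,0,0,0],
    [10,0,0,0,0,0,0],
    [10,0,0,0,0,0,0],
    [10,0,0,0,0,0,0],
    [10,0,0,0,0,0,0],
    [10,0,0,0,0,0,0],
    [10,0,0,0,0,0,0],
  ],
)

```text
clock: 4.2
position: [516.8, -216.8, 126.6]
tool_rot: [0.999, -0.047, -0.0, -0.0]
ft_force: [0.0, 0.4, 0.8]
grip_width: 0.292
grip_force: 30.0
```

Emit:
drive_tool(
  rows=[
    [10,0,0,4,0,0,0],
    [10,0,0,14,0,0,0],
    [10,0,0,30,0,0,0],
    [10,0,0,50,0,0,0],
    [10,0,0,72,0,0,0],
    [10,0,0,94,0,0,0],
    [10,0,0,114,0,0,0],
    [10,0,0,126,0,0,0],
  ],
)

```text
clock: 5.2
position: [517.2, -217.0, 254.7]
tool_rot: [0.999, -0.047, 0.001, 0.0]
ft_force: [0.5, 1.2, -1.8]
grip_width: 0.287
grip_force: 30.0
```

Emit:
drive_tool(
  rows=[
    [10,0,0,4,0,0,0],
    [10,0,10,4,0,0,0],
    [10,-1,30,4,0,0,0],
    [10,-2,55,4,0,0,0],
    [10,-4,82,4,0,0,0],
    [10,-6,110,4,0,0,0],
    [10,-8,138,4,0,0,0],
    [10,-10,166,4,0,0,0],
  ],
)

```text
clock: 6.2
position: [506.0, -48.2, 256.0]
tool_rot: [0.999, -0.046, -0.0, -0.0]
ft_force: [0.5, -0.9, -1.0]
grip_width: 0.291
grip_force: 30.0
```

Emit:
drive_tool(
  rows=[
    [10,-2,28,0,0,0,0],
    [10,-5,58,0,0,0,0],
    [10,-8,90,0,0,0,0],
    [10,-11,124,0,0,0,0],
    [10,-14,158,0,0,0,0],
    [10,-18,190,0,0,0,0],
    [10,-21,218,0,0,0,0],
    [10,-22,238,0,0,0,0],
  ],
)

```text
clock: 7.2
position: [483.0, 189.9, 256.1]
tool_rot: [0.999, -0.045, -0.0, 0.0]
ft_force: [0.8, -0.4, -1.2]
grip_width: 0.294
grip_force: 30.0
```

Emit:
drive_tool(
  rows=[
    [10,-1,14,0,0,0,0],
    [10,-1,24,0,0,0,0],
    [10,-1,30,0,0,0,0],
    [10,-1,33,0,0,0,0],
    [10,-1,34,0,0,0,0],
    [10,-1,34,0,0,0,0],
    [10,-1,34,0,0,0,0],
    [10,-1,34,0,0,0,0],
  ],
)

```text
clock: 8.2
position: [483.8, 221.0, 256.5]
tool_rot: [0.999, -0.047, 0.0, 0.0]
ft_force: [1.2, -0.3, -2.3]
grip_width: 0.294
grip_force: 30.0
```

Run:
```python
from h import *
np.set_printoptions(precision=2,suppress=True)
s=robot.read_state();im=robot.grab_frame("scene");t=robot.grab_frame("top");w=robot.grab_frame("wrist")
for n,i in(("scene2",im),("top2",t),("wrist2",w)):cv2.imwrite(f"pics/{n}.png",i)
print(s["clock"],s["position"],R.from_quat(s["tool_rot"]).as_matrix()[:,2],s["joints"],s["grip_width"])
p=s["position"]
for n in("scene","top"):print(n,"tip",proj(cam(n),p+[0,0,-116]),"cap",proj(cam(n),p+[0,0,54]))
for c in("green","red"):print(c,blobs(mask(t,c)))
x,y=[int(v) for v in proj(cam("scene"),p+[0,0,-80])]
x=min(max(x,100),540);a=cv2.resize(im[max(0,y-110):y+90,x-100:x+100],(400,400),interpolation=2)
b=cv2.resize(t[130:280,90:240],(400,400),interpolation=2);print("crop origin",x-100,max(0,y-110))
cv2.imwrite("pics/c2.png",np.hstack([a,b]))
```

```text
8.2 [483.83 220.96 256.55] [ 0. -0. -1.] [ 0.04  0.12 -0.6   1.67  0.07  1.37 -2.23] 0.293852705714697
scene tip [415.93 157.68] cap [430.52  74.71]
top tip [145.2  226.13] cap [ 89.97 206.08]
green [([160.0, 233.3], [158, 230, 6, 8, 39]), ([334.7, 260.6], [331, 257, 8, 8, 55])]
red [([444.4, 147.3], [436, 135, 21, 22, 215]), ([121.5, 157.4], [118, 154, 8, 8, 53]), ([272.5, 198.0], [269, 194, 8, 9, 56])]
crop origin 318 31
```

View pics/c2.png

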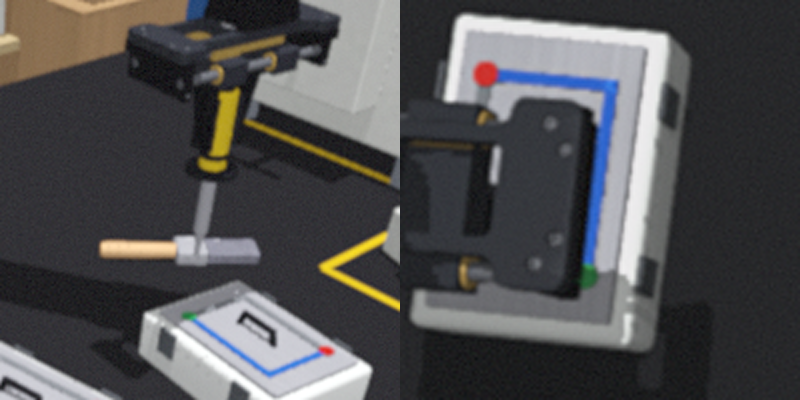

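The crop shows the probe upright in the fingers, tip at about (418,157) in the scene against (416,158) predicted, and the blue carrier unmoved. I'll lower to 20 mm above the green dot and check the tip there.

Emit:
drive_tool(
  rows=[
    [10,0,1,-4,0,0,0],
    [10,-0.5,3,-13,0,0,0],
    [10,-1,5,-24,0,0,0],
    [10,-1,6,-36,0,0,0],
    [10,-1,6.3,-46,0,0,0],
    [10,-1,6.3,-53,0,0,0],
    [10,-1,6.3,-57,0,0,0],
    [10,-1,6.3,-57,0,0,0],
  ],
)

```text
clock: 9.35
position: [482.8, 227.4, 199.4]
tool_rot: [0.999, -0.047, -0.0, 0.0]
ft_force: [0.0, 0.1, -0.5]
grip_width: 0.296
grip_force: 30.0
```

Run:
```python
from h import *
np.set_printoptions(precision=2,suppress=True)
s=robot.read_state();w=robot.grab_frame("wrist");im=robot.grab_frame("scene")
cv2.imwrite("pics/scene3.png",im)
p=s["position"];print(s["clock"],p,s["ft_force"])
c=cam("wrist",s);k=cam("scene")
print("wrist tip",proj(c,p+[0,0,-116.6]),"green",proj(c,[482.7,227.4,63]),"red",proj(c,[611.5,292.6,63]),"corner",proj(c,[601.9,213.1,63]))
print("scene tip",proj(k,p+[0,0,-116.6]),"green",proj(k,[482.7,227.4,63]),"red",proj(k,[611.5,292.6,63]),"corner",proj(k,[601.9,213.1,63]))
print(blobs(mask(w,"green")),blobs(mask(w,"red")),blobs(mask(im,"red",60)))
x,y=[int(v) for v in proj(k,p+[0,0,-116.6])]
a=cv2.resize(im[y-40:y+40,x-30:x+50],(480,480),interpolation=2);print(x-30,y-40)
cv2.imwrite("pics/c3.png",np.hstack([a,cv2.resize(w,(320,240))[:, :].copy() if 0 else cv2.copyMakeBorder(cv2.resize(w[:,160:480],(320,480)),0,0,0,0,0)]))
```

```text
9.35 [482.76 227.42 199.41] [ 0.03  0.05 -0.5 ]
wrist tip [322.09 230.41] green [322.   223.94] red [214.39  58.01] corner [326.57  61.28]
scene tip [413.36 180.78] green [411.91 188.72] red [480.79 205.91] corner [452.15 217.65]
[([319.0, 222.8], [310, 215, 19, 18, 237])] [([211.3, 57.1], [201, 46, 21, 23, 394]), ([560.4, 132.0], [550, 122, 22, 21, 356])] [([366.1, 233.9], [363, 233, 7, 3, 18]), ([265.9, 280.6], [258, 267, 18, 26, 342]), ([266.2, 299.4], [258, 296, 18, 7, 52]), ([273.6, 471.5], [258, 461, 32, 19, 477])]
383 140
```

View pics/c3.png

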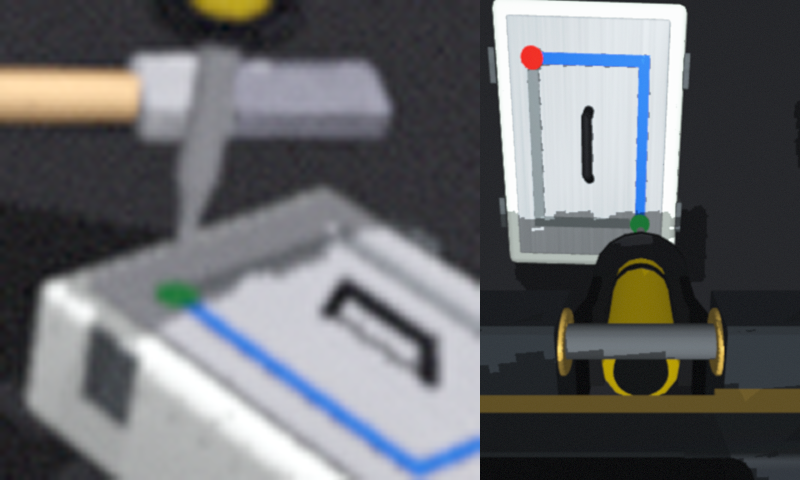

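The crop shows the tip at about (414,180) and the green dot at (413,189), within 1 px of the prediction; the wrist view suggests about +1 to 2 mm in y. I'll shift +1 mm in y, lower to 8 mm, then trace.

Emit:
drive_tool(
  rows=[
    [10,0,0.3,-2,0,0,0],
    [10,0,0.7,-5,0,0,0],
    [10,0,1,-8,0,0,0],
    [10,0,1,-10.5,0,0,0],
    [10,0,1,-12,0,0,0],
    [10,0,1,-12,0,0,0],
    [10,0,1,-12,0,0,0],
    [10,0,1,-12,0,0,0],
  ],
)

```text
clock: 10.45
position: [482.8, 228.5, 187.6]
tool_rot: [0.999, -0.047, 0.0, -0.0]
ft_force: [0.5, 0.1, -1.5]
grip_width: 0.295
grip_force: 30.0
```

Emit:
drive_tool(
  rows=[
    [10,5,-0.6,0,0,0,0],
    [10,9.9,-1.2,0,0,0,0],
    [10,14.9,-1.8,0,0,0,0],
    [10,19.9,-2.4,0,0,0,0],
    [10,24.8,-3,0,0,0,0],
    [10,29.8,-3.6,0,0,0,0],
    [10,34.8,-4.1,0,0,0,0],
    [10,39.7,-4.7,0,0,0,0],
  ],
)

```text
clock: 11.45
position: [522.8, 223.7, 187.5]
tool_rot: [0.999, -0.047, -0.0, -0.0]
ft_force: [1.0, 0.3, -2.4]
grip_width: 0.29
grip_force: 30.0
```

Emit:
drive_tool(
  rows=[
    [10,5,-0.6,0,0,0,0],
    [10,9.9,-1.2,0,0,0,0],
    [10,14.9,-1.8,0,0,0,0],
    [10,19.9,-2.4,0,0,0,0],
    [10,24.8,-3,0,0,0,0],
    [10,29.8,-3.6,0,0,0,0],
    [10,34.8,-4.1,0,0,0,0],
    [10,39.7,-4.7,0,0,0,0],
  ],
)

```text
clock: 12.45
position: [562.5, 219.0, 187.5]
tool_rot: [0.999, -0.047, -0.0, -0.0]
ft_force: [0.0, 0.5, -1.8]
grip_width: 0.292
grip_force: 30.0
```

Emit:
drive_tool(
  rows=[
    [10,5,-0.6,0,0,0,0],
    [10,9.9,-1.2,0,0,0,0],
    [10,14.9,-1.8,0,0,0,0],
    [10,19.9,-2.4,0,0,0,0],
    [10,24.8,-3,0,0,0,0],
    [10,29.8,-3.6,0,0,0,0],
    [10,34.8,-4.1,0,0,0,0],
    [10,39.7,-4.7,0,0,0,0],
  ],
)

```text
clock: 13.45
position: [602.2, 214.3, 187.5]
tool_rot: [0.999, -0.047, -0.0, -0.0]
ft_force: [-0.2, -0.3, -1.0]
grip_width: 0.291
grip_force: 30.0
```

Emit:
drive_tool(
  rows=[
    [10,0.6,5,0,0,0,0],
    [10,1.2,9.9,0,0,0,0],
    [10,1.8,14.9,0,0,0,0],
    [10,2.4,19.9,0,0,0,0],
    [10,3,24.8,0,0,0,0],
    [10,3.6,29.8,0,0,0,0],
    [10,4.2,34.7,0,0,0,0],
    [10,4.8,39.7,0,0,0,0],
  ],
)

```text
clock: 14.45
position: [606.7, 254.4, 187.5]
tool_rot: [0.999, -0.047, -0.0, -0.0]
ft_force: [0.3, 1.1, -2.1]
grip_width: 0.288
grip_force: 30.0
```

Emit:
drive_tool(
  rows=[
    [10,0.6,5,0,0,0,0],
    [10,1.2,9.9,0,0,0,0],
    [10,1.8,14.9,0,0,0,0],
    [10,2.4,19.9,0,0,0,0],
    [10,3,24.8,0,0,0,0],
    [10,3.6,29.8,0,0,0,0],
    [10,4.2,34.7,0,0,0,0],
    [10,4.8,39.7,0,0,0,0],
  ],
)

```text
clock: 15.45
position: [611.6, 294.0, 187.5]
tool_rot: [0.999, -0.047, -0.0, -0.0]
ft_force: [0.3, -0.1, -1.4]
grip_width: 0.292
grip_force: 30.0
```

Emit:
drive_tool(
  rows=[
    [10,0.1,1,0,0,0,0],
    [10,0.1,1,0,0,0,0],
    [10,0.1,1,0,0,0,0],
    [10,0.1,1,3,0,0,0],
    [10,0.1,1,10,0,0,0],
    [10,0.1,1,22,0,0,0],
    [10,0.1,1,36,0,0,0],
    [10,0.1,1,50,0,0,0],
  ],
)

```text
clock: 16.45
position: [611.8, 294.9, 239.1]
tool_rot: [0.999, -0.047, 0.0, -0.0]
ft_force: [-0.7, -0.8, -1.5]
grip_width: 0.288
grip_force: 30.0
```

Emit:
drive_tool(
  rows=[
    [10,-1,-6,12,0,0,0],
    [10,-4,-20,18,0,0,0],
    [10,-8,-42,20,0,0,0],
    [10,-13,-70,20,0,0,0],
    [10,-19,-101,20,0,0,0],
    [10,-25,-133,20,0,0,0],
    [10,-30,-165,20,0,0,0],
    [10,-36,-196,20,0,0,0],
  ],
)

```text
clock: 17.45
position: [574.7, 95.6, 257.2]
tool_rot: [0.999, -0.048, -0.0, 0.0]
ft_force: [0.4, -0.8, -2.1]
grip_width: 0.294
grip_force: 30.0
```

Emit:
drive_tool(
  rows=[
    [10,-6,-31,0,0,0,0],
    [10,-12,-62,0,0,0,0],
    [10,-18,-93,0,0,0,0],
    [10,-24,-124,0,0,0,0],
    [10,-30,-155,0,0,0,0],
    [10,-36,-186,0,0,0,0],
    [10,-41,-214,0,0,0,0],
    [10,-45,-240,0,0,0,0],
  ],
)

```text
clock: 18.45
position: [528.9, -143.8, 257.3]
tool_rot: [0.999, -0.048, -0.0, 0.0]
ft_force: [0.2, -0.5, -1.5]
grip_width: 0.287
grip_force: 30.0
```

Emit:
drive_tool(
  rows=[
    [10,-4,-22,0,0,0,0],
    [10,-8,-42,0,0,0,0],
    [10,-11,-57,0,0,0,0],
    [10,-13,-67,0,0,0,0],
    [10,-14,-73,0,0,0,0],
    [10,-14,-76,0,0,0,0],
    [10,-14,-76,0,0,0,0],
    [10,-14,-76,0,0,0,0],
  ],
)

```text
clock: 19.45
position: [516.8, -216.7, 257.5]
tool_rot: [0.999, -0.046, 0.0, -0.0]
ft_force: [-0.1, 0.1, -1.8]
grip_width: 0.295
grip_force: 30.0
```

Run:
```python
from h import *
np.set_printoptions(precision=2,suppress=True)
s=robot.read_state();im=robot.grab_frame("scene");t=robot.grab_frame("top")
cv2.imwrite("pics/top4.png",t)
p=s["position"];print(s["clock"],p)
k=cam("scene")
print("tip",proj(k,p+[0,0,-116.6]),"hole",proj(k,[516.5,-218.6,100]))
for c in("green","red"):print(c,blobs(mask(t,c)))
cv2.imwrite("pics/c4.png",cv2.resize(im[170:330,170:330],(560,560),interpolation=2))
```

```text
19.45 [ 516.81 -216.66  257.53]
tip [241.63 250.46] hole [242.14 270.4 ]
green [([158.9, 233.3], [155, 230, 9, 8, 57]), ([334.7, 260.5], [331, 257, 8, 8, 54])]
red [([121.7, 157.4], [118, 154, 8, 8, 51]), ([272.5, 198.2], [269, 195, 8, 8, 50])]
```

View pics/c4.png

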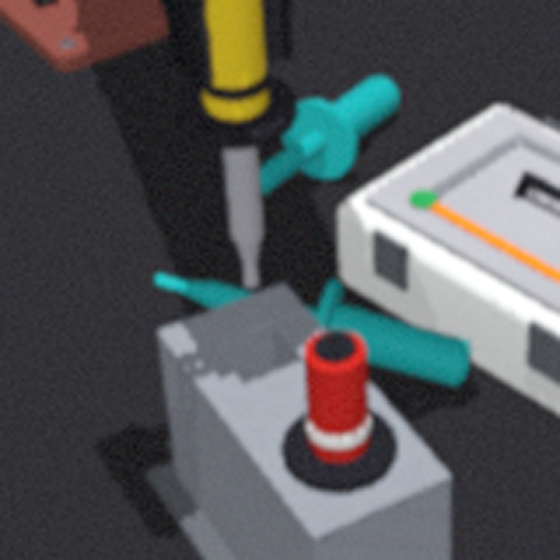

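The crop shows the tip at (241.7,250.6), as predicted, over the dark hole at about (243,268). Carriers are unmoved. I'm lowering it in.

Emit:
drive_tool(
  rows=[
    [10,0,-0.5,-8,0,0,0],
    [10,0,-0.5,-22,0,0,0],
    [10,0,-0.5,-38,0,0,0],
    [10,0,-0.5,-54,0,0,0],
    [10,0,-0.5,-70,0,0,0],
    [10,0,-0.5,-86,0,0,0],
    [10,0,-0.5,-100,0,0,0],
    [10,0,-0.5,-112,0,0,0],
  ],
)

```text
clock: 20.55
position: [516.6, -217.7, 144.6]
tool_rot: [0.999, -0.047, -0.0, -0.0]
ft_force: [-0.1, 0.2, -1.9]
grip_width: 0.292
grip_force: 30.0
```

Emit:
drive_tool(
  rows=[
    [10,0,0,-5,0,0,0],
    [10,0,0,-10,0,0,0],
    [10,0,0,-14,0,0,0],
    [10,0,0,-17,0,0,0],
    [10,0,0,-18.5,0,0,0],
    [10,0,0,-18.5,0,0,0],
    [10,0,0,-18.5,0,0,0],
    [10,0,0,-18.5,0,0,0],
  ],
)

```text
clock: 21.55
position: [516.7, -217.8, 127.2]
tool_rot: [0.999, -0.047, 0.0, 0.0]
ft_force: [-0.3, 0.1, -2.1]
grip_width: 0.29
grip_force: 30.0
```

Emit:
drive_tool(
  rows=[
    [10,0,0,-0.5,0,0,0],
    [40,0,0,-0.5,0,0,0],
    [70,0,0,-0.5,0,0,0],
    [70,0,0,-0.5,0,0,0],
    [70,0,0,-0.5,0,0,0],
    [70,0,0,-0.5,0,0,0],
    [70,0,0,-0.5,0,0,0],
    [70,0,0,-0.5,0,0,0],
  ],
)

```text
clock: 22.55
position: [516.6, -217.7, 126.5]
tool_rot: [0.999, -0.047, 0.0, -0.0]
ft_force: [-0.1, 0.3, 0.1]
grip_width: 0.797
grip_force: 0.0
```

Emit:
drive_tool(
  rows=[
    [70,0,0,4,0,0,0],
    [70,0,0,14,0,0,0],
    [70,0,0,30,0,0,0],
    [70,0,0,50,0,0,0],
    [70,0,0,74,0,0,0],
    [70,0,0,98,0,0,0],
    [70,0,0,122,0,0,0],
    [70,0,0,140,0,0,0],
  ],
)

```text
clock: 23.55
position: [516.9, -217.8, 268.9]
tool_rot: [0.999, -0.047, 0.001, 0.0]
ft_force: [0.5, 0.2, 0.4]
grip_width: 0.802
grip_force: 0.0
```

Emit:
drive_tool(
  rows=[
    [70,0,0,10,0,0,0],
    [70,0,0,18,0,0,0],
    [70,0,0,22,0,0,0],
    [70,0,0,22,0,0,0],
    [70,0,0,22,0,0,0],
    [70,0,0,22,0,0,0],
    [70,0,0,22,0,0,0],
    [70,0,0,22,0,0,0],
  ],
)

```text
clock: 24.55
position: [516.6, -217.7, 288.5]
tool_rot: [0.999, -0.047, -0.0, -0.0]
ft_force: [-0.3, 0.7, -0.9]
grip_width: 0.807
grip_force: 0.0
```

Run:
```python
from h import *
s=robot.read_state();im=robot.grab_frame("scene");t=robot.grab_frame("top")
print(s["clock"],s["position"])
print([b for b in blobs(mask(im,"yellow")) if 200<b[0][0]<290], "first: 241.4,249.5 [232,226,20,47,719]")
for c in("green","red"):print(c,blobs(mask(t,c)))
cv2.imwrite("pics/c5.png",cv2.resize(im[150:400,120:520],(800,500),interpolation=2))
```

```text
24.55 [ 516.59464608 -217.73578602  288.48442186]
[([240.5, 250.0], [230, 227, 21, 47, 730])] first: 241.4,249.5 [232,226,20,47,719]
green [([158.9, 233.3], [155, 230, 9, 8, 57]), ([334.7, 260.6], [331, 257, 8, 8, 55])]
red [([121.7, 157.4], [118, 154, 8, 8, 51]), ([272.5, 198.1], [269, 195, 8, 8, 51])]
```

View pics/c5.png

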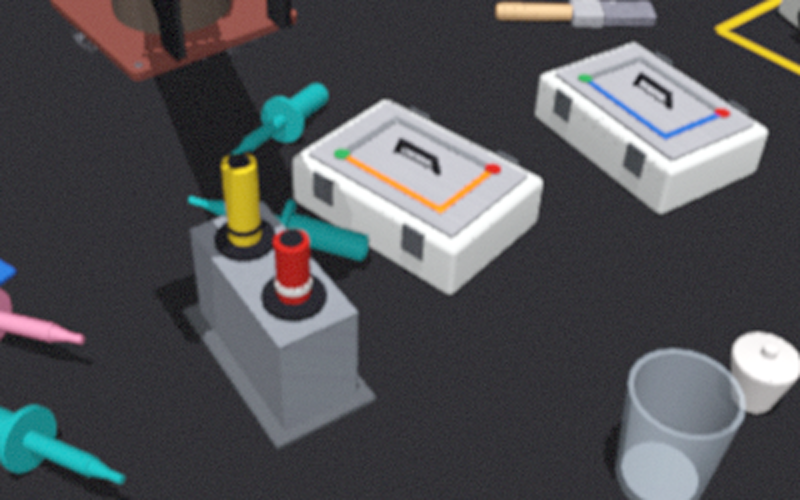

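The probe is fully home, with its collar on the holder top at crop (243,240). The gripper is clear and both carriers are where they were.

```bash
python3 -c "
from plant import robot
print(robot.sign_off())"
```

```text
the job is handed in; nothing more can be done
None
```

The yellow probe traced the blue seam from the green dot to the red dot at 4 cm/s, about 8 mm above it, and is back fully home in its hole; neither carrier moved, the free-standing teal and pink look-alikes had toppled by my first look after the arm's approach, apparently untouched, and the job was handed in at about 25 s.

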